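# Seat the casting in the weld nest and close the clamp

### The arm

A 7-joint arm with a two-finger parallel gripper is mounted at the origin on the work surface. World frame = base frame: x ahead of the robot, y to its left, z up, the work surface at z = 0. Lengths are in m, angles in degrees, forces in N, time in s.
With the tool pointing down it reaches from about 0.425 to 0.875 m from the base axis. Payload 4.7 kg.
Tool frame: the origin (TCP) lies midway between the tips of the shut fingers; the grasp point (between the pads) lies env.grip_point_offset behind it (env.grip_point_offset is the distance from the TCP to the grasp point, in m); z points along the fingers, y is the line along which they close (so a half turn about z gives the same grasp; the last joint's range is limited). The gripper opens to 87 mm and grips with 3 to 60 N. Pads are 19 mm wide; open, the fingers measure 117 mm over their backs; the gripper's body (75 mm by 190 mm) begins 51 mm behind the grasp point.
Start: joints at [67.557, 18.392, -4.016, 83.108, 1.295, 78.541, -3.26], TCP at [0.257, -0.597, 0.223] pointing down, gripper open.
Joint ranges: [-163.93, 163.93], [-17.29, 119.83], [-79.2, 71.16], [3.27, 140.29], [-89.18, 269.18], [5.43, 117.66], [-154.24, 154.24]. Speed limits (degrees/s): [147.25, 147.25, 180, 180, 180, 180, 180].

### API

Orientations are given as [roll, pitch, yaw] about the fixed x, y, z axes, in that order (R = Rz(yaw) Ry(pitch) Rx(roll)).
In Python, from cell import env gives the robot as it stands.
- The arm moves only by the shell command python3 -m creep 'ROWS' [FORCE]. ROWS is a JSON object of lists of equal length, an entry for each row: "translation": the shift along the tool's x, y, z in units of 0.08 m (1.0 is 0.08 m), a list of three; "turn": the turn, a rotation vector about the tool's x, y, z in units of 180 degrees (1.0 is 180 degrees), a list of three; "grip": the opening, from 0 (shut) to 1 (fully open). In form: {"translation": [[x, y, z], ...], "turn": [[ax, ay, az], ...], "grip": [grip, ...]}. A call has 1 to 5 rows; each row shifts and turns the commanded pose from where the row before left it, along the tool's axes as they then stand; what a row does not reach is not made up. A row lasts 1/8 s, in which the tool goes at most 62.5 mm and 10.7 degrees, less where a joint would pass 70% of its speed; a pose out of reach is approached as far as the arm can. A call with a number of a shift or a turn outside -1 to 1 is refused whole. A call with a gripper value outside its range is refused whole. The fingers move at their own pace and stop on an object; FORCE is the grip in N (left out, the last holds). Time passes only in rows, so rows that do not move let the fingers close. It gives the time, the measured TCP pose, the force, the opening and the grip force at its end, in the units of the state.
- env.get_obs(): the state, without advancing time (a new reading comes with each control period).
- env.read_camera(name): name is "scene" or "top" or "wrist"; returns a dict with "frame" (384x512x3 uint8, red, green, blue), "z_map" (384x512 float32, m along the optical axis (not along the pixel's ray), 0 where there is no reading), "K" (3x3 intrinsics, pixels), "D" ([k1, k2, p1, p2, k3] as OpenCV has them; the pictures are not rectified), "rvec" (rotation vector, rad) and "tvec" (3), from world to camera coordinates, as OpenCV has them. Camera axes: x right, y down, z forward; pixel columns grow to the right and rows downward; lengths in m; the calibration is good to about 2 mm. A picture is of the moment at which its call begins.
- env.sign_off(): hands the job in; it is judged then, once.
The state is a dict: "time_s": time; "qpos": joint angles; "joint_velocities": joint speeds; "effort": joint torques, N m; "tool_pos": TCP position; "tool_rot": TCP orientation; "force": force on the tool from outside, world axes, zero at the start; "wrist_torque": the same for the moment, N m; "grip_width": finger opening in m; "grasp_force": force on a finger pad.
Only numpy, scipy, OpenCV 4.12 (cv2) and the standard library are available. Lean on these libraries where they do the work, as an engineer would, in place of code of your own. Each camera call takes 0.05 s, during which the arm holds its last target. There are 200 camera calls.

### The job

Lay the aluminium casting with the tall rectangular boss into the weld nest. With the clamp still open, press straight down on its boss, past the drag of the lifter, until you feel it sitting solidly on the support bars: push with about 20 N, and never load the bars with more than 40 N. Only then close the hinged clamp so that its foot rests on the boss, and leave the other workpieces and tools where they lie.

Things in the scene. Friction and masses are not known exactly. Their poses are not given: they have to be found in the camera images.
- casting_grip (a point): Casting: bare aluminium plate 80 (x) x 46 (y) x 8 mm with a solid rectangular boss 40 (x) x 24 (y) mm standing on its middle, 46 mm high overall, 0.2 to 0.4 kg, loose on the bench. Point on its vertical centre line in the boss, 34 mm above the underside, 12 mm below the flat boss top; x along the long side, z up. Grip the boss across its 24 mm here. Either way round fits.
- nest (a point): Centre of the weld nest at bench height (z = 0). x along the nest's long side towards the clamp hinge, z up. Four aluminium corner guides, tops 56 mm up with flared lead-ins, leave 84 x 50 mm for the casting's plate (2 mm play a side); the long sides are open for 60 mm in the middle. The fixture's base plate is 250 x 150 mm.
- lifter_top (a point): Nest centre, 42 mm above the bench (fixed point). Here is the lifter, a black plate 34 x 36 mm; its top starts 37 to 42 mm up. Friction holds it: it carries the casting, does not spring back, and sinks under about 11 N in all (the casting's weight counts). A casting laid on it stands 5 to 26 mm too high and must be pushed down onto the support bars.
- seat: Rigid support of the nest: two rubber-faced steel bars across it, 31 mm either side of its centre, low between the guides, that carry the casting when fully down. Shims set their height anew each time: tops 16 to 32 mm above the bench, NOT shown by this pose. They give only 1 mm per 30 N: on meeting them the force at the hand climbs steeply above the lifter's drag. Origin and axes as point nest.
- clamp (a joint): Clamp arm angle, rad: within 0.08 of 0 with the foot on the seated casting, 1.65 to 1.9 (stop) when open, leaning back from the nest. Hinge axis along the nest's y, 105 mm from its centre along +x, 96 mm above the bench. Damped, some friction: pushed over to below about 1.2 rad the arm sinks by its own weight in about 2 s and rests on the casting with about 2 N.
- clamp_end (a point): Middle of the black end grip (45 x 24 x 20 mm) of the clamp arm, 132.5 mm from the hinge axis; the arm is a steel bar 20 mm wide (along the nest's y) and 14 mm thick, 155 mm long in all. x points from here to the hinge.
- foot: The clamp's foot: a rubber-tipped screw 18 mm across, at right angles to the arm, 105 mm from the hinge, its tip 26 mm below the arm's centre line when closed. Origin on the arm's centre line.
- cover_mid (a point): Another workpiece, not to be used: aluminium plate 70 x 60 x 10 mm with a low round boss, 24 mm high; point half-way up.
- collar_mid (a point): Another workpiece, not to be used: aluminium ring 60 mm across, 26 mm high; point at its centre.
- hexkey_mid (a point): Steel L-shaped hex key 130 mm long, 8 mm thick, lying on the bench; not to be moved.
- hexkey2_mid (a point): Smaller steel hex key, 100 mm long, 6 mm thick, lying on the bench; not to be moved.
- driver_grip (a point): Screwdriver with black handle, 200 mm long, lying on the bench; not to be moved.
There are look-alikes about, which are no part of the job. What is shaped like the part that bears casting_grip but blue, orange or yellow is not meant.

How it is judged:
By the outcome, as a careful person would: the job done as asked, in the order asked, and still so for the second after the job is handed in, with the robot touching nothing.
It also fails if it takes over 72 s, if anything falls off the work surface, if the arm or the gripper's body presses on something with over 40 N, if the wrist force passes 120 N, or if a joint passes its speed limit or range.

## Working session

There is one attempt and no reset: what is moved stays moved. The work goes in short steps, Python scripts to look and compute and a shell command to move; the robot and the scene stay as the last step left them, time stands still between calls to the robot, and variables do not carry over. Pictures are saved under pics/ and viewed, at most 10 in all, crops included, and the job is handed in when it is done.

```bash
mkdir -p pics; ls; python3 - <<'E'
from cell import env
import cv2,numpy as np
o=env.get_obs()
for k in o: print(k,np.round(o[k],4))
print(env.grip_point_offset)
a=[]
for n in("scene","top"):
    c=env.read_camera(n); np.savez(f"{n}0.npz",**c)
    print(n,c["K"].tolist(),c["D"],c["rvec"],c["tvec"])
    cv2.imwrite(f"pics/{n}0.png",cv2.resize(c["frame"][:,:,::-1],(768,576)))
E
```

```text
pics
time_s 0.0
qpos [67.5587 18.4393 -4.0163 83.1752  1.2969 78.5393 -3.2582]
joint_velocities [-0.0253 -0.022   0.0209 -0.0313 -0.0152 -0.0458  0.0457]
effort [ 4.00000e-04 -4.91287e+01 -4.03800e-01 -3.12528e+01 -6.40000e-02
  4.37000e-02  2.00000e-04]
tool_pos [ 0.2563 -0.5967  0.2215]
tool_rot [-1.798915e+02  7.300000e-03  2.325400e+01]
force [ 0.1191 -0.5643  0.6459]
wrist_torque [ 0.006  -0.0256  0.067 ]
grasp_force 0.0
grip_width 0.0869
0.0187
scene [[461.8135577756441, 0.0, 255.59764652428524], [0.0, 461.8135577756441, 195.49688600797413], [0.0, 0.0, 1.0]] [0.04036531 0.         0.         0.         0.        ] [ 2.11951671  1.31712818 -0.49232715] [-0.10152312 -0.34391489  1.51723468]
top [[347.59512495525485, 0.0, 252.33372933888407], [0.0, 347.59512495525485, 193.6097076857153], [0.0, 0.0, 1.0]] [0.01916548 0.         0.         0.         0.        ] [ 2.14663438 -2.18715657  0.14819401] [-0.12852297  0.53143165  0.88502261]
```

View pics/top0.png

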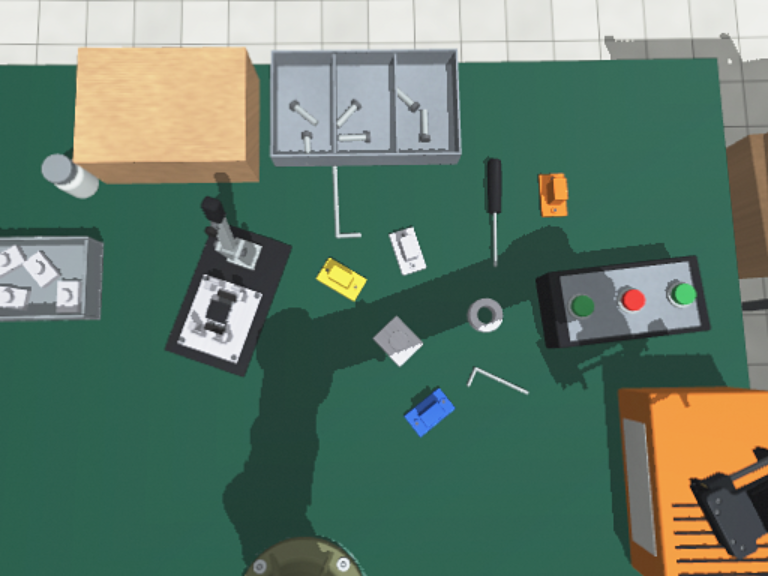

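View pics/scene0.png

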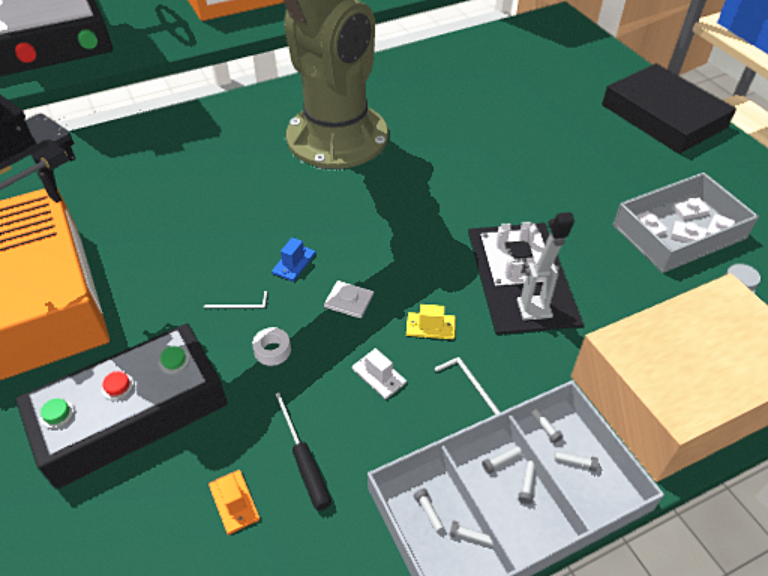

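The top view shows the white casting at about (407,250). The nest lifter is at (220,310), with the clamp open behind it at (235,250) and its grip at (212,208). The scene view agrees.

```bash
cat > h.py <<'E'
import cv2,numpy as np
def cloud(c):
    h,w=c["z_map"].shape
    v,u=np.mgrid[:h,:w]
    p=cv2.undistortPoints(np.stack([u,v],-1).reshape(-1,1,2).astype(float),c["K"],c["D"]).reshape(h,w,2)
    z=c["z_map"]; P=np.dstack([p*z[...,None],z])
    R,_=cv2.Rodrigues(c["rvec"]); return (P-np.ravel(c["tvec"]))@R
def rect(P):
    (c,s,a)=cv2.minAreaRect(P[:,:2].astype(np.float32)*1000)
    if s[0]<s[1]: s=(s[1],s[0]);a+=90
    return np.round(c,1),np.round(s,1),round((a+90)%180-90,1)   # centre mm, size, long-axis yaw
E
python3 - <<'E'
from h import *
for n in("top","scene"):
    c=dict(np.load(n+"0.npz")); W=cloud(c); f=c["frame"].astype(int); Z=W[...,2]
    if n=="top": box=lambda x0,y0,x1,y1:(slice(int(y0/1.5),int(y1/1.5)),slice(int(x0/1.5),int(x1/1.5)))
    if n=="top":
        b=box(380,215,435,285); w=W[b]; g=f[b]
        C=np.median(w[(w[...,2]>.035)],0); print("casting",C)
        b=box(150,220,310,390); w=W[b];dark=(f[b].max(-1)<60)&(w[...,2]<.03)&(w[...,2]>.004)
        print("base z",np.median(w[dark][:,2]),rect(w[dark]))
        b=box(200,285,240,340); w=W[b];dark=(f[b].max(-1)<60)&(w[...,2]>.03)&(w[...,2]<.05)
        N=w[dark].mean(0);print("lifter",N,rect(w[dark]))
    m=(np.hypot(W[...,0]-C[0],W[...,1]-C[1])<.07)&(Z>.003)&(Z<.06)&(f.min(-1)>70)
    for lo,hi in((.003,.06),(.04,.055)): 
        p=W[m&(Z>lo)&(Z<hi)]; print(n,lo,rect(p),len(p),p[:,2].max())
    m=(np.hypot(W[...,0]-N[0],W[...,1]-N[1])<.3)&(Z>.15)&(Z<.30)&(f.max(-1)<80)
    p=W[m]; print("grip?",len(p),p.mean(0),p.min(0),p.max(0))
E
```

```text
casting [ 0.6044352  -0.19157437  0.04653286]
base z 0.008198801110245329 (array([526. , 130.3]), array([249.5, 150.4]), -19.7)
lifter [0.49739435 0.14068088 0.03938955] (array([497.8, 140.9]), array([33.8, 31.7]), 70.4)
top 0.003 (array([ 605.6, -192.6]), array([80.7, 47.1]), 16.8) 485 0.05011512135474666
top 0.04 (array([ 605.4, -192.7]), array([40.2, 23.2]), 17.0) 135 0.05011512135474666
grip? 249 [0.61776958 0.09356412 0.2310029 ] [0.59273424 0.08033379 0.16304278] [0.63744483 0.11239986 0.24936335]
scene 0.003 (array([ 604.1, -190.4]), array([80.4, 55.8]), 16.2) 618 0.05102850541831164
scene 0.04 (array([ 605.4, -194.5]), array([41.5, 25. ]), 17.1) 170 0.05102850541831164
grip? 239 [0.6277417  0.08948153 0.22882255] [0.59277241 0.07856598 0.19136174] [0.64059781 0.10382291 0.24989025]
```

```bash
python3 -m creep '{"translation":[[0.6,-0.292,0],[0.6,-0.292,0],[0.6,-0.292,0],[0.6,-0.292,0],[0.6,-0.292,0]],"turn":[[0,0,0],[0,0,0],[0,0,0],[0,0,0],[0,0,0]],"grip":[1,1,1,1,1]}' 30
python3 -m creep '{"translation":[[0.6,-0.292,0],[0.6,-0.292,0],[0.6,-0.292,0],[0.6,-0.292,0],[0.6,-0.292,0]],"turn":[[0,0,0],[0,0,0],[0,0,0],[0,0,0],[0,0,0]],"grip":[1,1,1,1,1]}'
python3 -m creep '{"translation":[[0,0,0.5],[0,0,0],[0,0,0]],"turn":[[0,0,0.0347],[0,0,0],[0,0,0]],"grip":[1,1,1]}'
python3 - <<'E'
from cell import env
from h import *
o=env.get_obs();print(o["tool_pos"],o["tool_rot"],o["time_s"],o["force"])
c=env.read_camera("wrist"); np.savez("w1.npz",**c); cv2.imwrite("pics/w1.png",c["frame"][:,:,::-1])
W=cloud(c);Z=W[...,2];f=c["frame"].astype(int)
m=(np.hypot(W[...,0]-.605,W[...,1]+.193)<.06)&(f.min(-1)>70)&(Z<.06)
for lo in(.004,.04): print(rect(W[m&(Z>lo)]),np.median(W[m&(Z>lo)][:,2]))
E
```

```text
time_s: 0.72
tool_pos: [0.4317, -0.3936, 0.2222]
tool_rot: [-180.0, 0.0, 23.2]
force: [1.1, 0.3, 0.3]
grip_width: 0.0871
grasp_force: 0.0
time_s: 1.35
tool_pos: [0.606, -0.1918, 0.2221]
tool_rot: [-180.0, 0.0, 23.2]
force: [1.1, -0.2, -0.1]
grip_width: 0.0872
grasp_force: 0.0
time_s: 1.72
tool_pos: [0.6051, -0.1943, 0.1832]
tool_rot: [180.0, 0.0, 17.0]
force: [-0.7, -0.6, 0.6]
grip_width: 0.0868
grasp_force: 0.0
[ 0.60511927 -0.19434397  0.18321612] [1.79964786e+02 9.41345341e-03 1.70025462e+01] 1.725 [-0.74732887 -0.64588661  0.55739269]
(array([ 604.7, -191.3]), array([79.6, 45.8]), 17.4) 0.008924014098711719
(array([ 604.8, -191.3]), array([39.8, 24. ]), 16.5) 0.04596353521135935
```

View pics/w1.png

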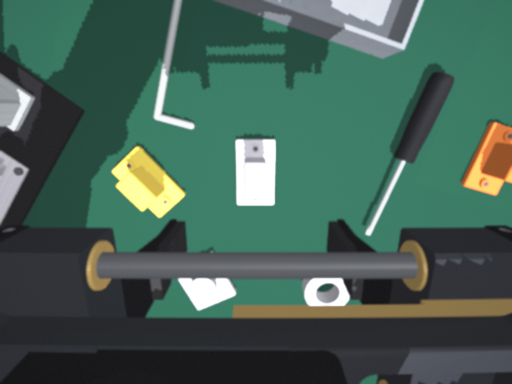

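The wrist view shows the casting at (255,172), aligned with the tool and with nothing near the finger paths. Next I go down and grip it.

```bash
python3 -m creep '{"translation":[[0.005,-0.031,0.7],[0,0,0.7],[0,0,0.6],[0,0,0.096],[0,0,0]],"turn":[[0,0,0],[0,0,0],[0,0,0],[0,0,0],[0,0,0]],"grip":[1,1,1,1,1]}' 40
python3 -m creep '{"translation":[[0,0,0],[0,0,0],[0,0,0],[0,0,0],[0,0,0]],"turn":[[0,0,0],[0,0,0],[0,0,0],[0,0,0],[0,0,0]],"grip":[0,0,0,0,0]}' 40
python3 - <<'E'
from cell import env
from h import *
o=env.get_obs();print(o["qpos"],o["tool_pos"],o["tool_rot"],o["grip_width"],o["grasp_force"])
c=dict(np.load("w1.npz")); R,_=cv2.Rodrigues(c["rvec"]); print("cam",-R.T@np.ravel(c["tvec"]),"vs tcp .6051 -.1943 .1832")
c=dict(np.load("scene0.npz"));W=cloud(c); d=np.array([np.cos(np.radians(-19.7)),np.sin(np.radians(-19.7))])
r=W[...,:2]-[.4978,.1407]; X=r@d; Y=r@[-d[1],d[0]]; m=(abs(Y)<.03)&(X>.06)&(X<.25)&(W[...,2]>.02)
for z in np.arange(.02,.27,.02):
    k=m&(abs(W[...,2]-z)<.01)
    if k.any(): print(round(z,2),X[k].min().round(3),X[k].max().round(3),Y[k].min().round(3),Y[k].max().round(3))
E
```

```text
time_s: 2.4
tool_pos: [0.6063, -0.1915, 0.0168]
tool_rot: [179.9, -0.1, 17.0]
force: [0.2, -1.1, -0.1]
grip_width: 0.0872
grasp_force: 0.0
time_s: 3.02
tool_pos: [0.605, -0.1906, 0.0149]
tool_rot: [180.0, 0.0, 17.0]
force: [0.9, -0.3, -0.6]
grip_width: 0.0446
grasp_force: 0.0
[ 30.67853351  27.8155816  -19.57372771  96.8366033   10.72666171
  57.19376627 -65.63166673] [ 0.60500715 -0.19064282  0.01489887] [1.79994867e+02 3.78153250e-03 1.70074326e+01] 0.04458555310688858 0.0
cam [ 0.67736263 -0.17072656  0.34541141] vs tcp .6051 -.1943 .1832
0.02 0.089 0.25 -0.022 0.027
0.04 0.094 0.249 -0.023 0.027
0.06 0.094 0.248 -0.022 0.026
0.08 0.095 0.249 -0.022 0.027
0.1 0.093 0.25 -0.028 0.026
0.12 0.103 0.12 -0.012 0.009
0.14 0.108 0.124 -0.013 0.007
0.16 0.113 0.13 -0.012 0.007
0.18 0.119 0.133 -0.013 0.007
0.2 0.104 0.144 -0.013 0.007
0.22 0.107 0.147 -0.015 0.011
0.24 0.13 0.15 -0.015 0.01
```

```bash
python3 -m creep '{"translation":[[0,0,0],[0,0,0],[0,0,0],[0,0,0],[0,0,0]],"turn":[[0,0,0],[0,0,0],[0,0,0],[0,0,0],[0,0,0]],"grip":[0,0,0,0,0]}' 40
python3 -m creep '{"translation":[[0,0,-0.4],[0,0,-0.6],[0,0,-0.7],[0,0,-0.6],[0,0,0]],"turn":[[0,0,0],[0,0,0],[0,0,0],[0,0,0],[0,0,0]],"grip":[0,0,0,0,0]}' 40
```

```text
time_s: 3.65
tool_pos: [0.605, -0.1908, 0.0148]
tool_rot: [180.0, 0.0, 17.0]
force: [1.0, -1.2, -0.9]
grip_width: 0.0235
grasp_force: 40.0
time_s: 4.28
tool_pos: [0.6075, -0.1907, 0.2037]
tool_rot: [179.7, -0.4, 17.0]
force: [1.0, 0.4, -2.2]
grip_width: 0.0236
grasp_force: 40.0
```

```bash
T='{"translation":[[0,0,0],[0,0,0],[0,0,0],[0,0,0],[0,0,0]],"turn":[[0,0,-0.05307],[0,0,-0.05307],[0,0,-0.05307],[0,0,-0.05307],[0,0,-0.05307]],"grip":[0,0,0,0,0]}' ; unset T
python3 -m creep '{"translation":[[0,0,0],[0,0,0],[0,0,0],[0,0,0],[0,0,0]],"turn":[[0,0,-0.05307],[0,0,-0.05307],[0,0,-0.05307],[0,0,-0.05307],[0,0,-0.05307]],"grip":[0,0,0,0,0]}' 
python3 -m creep '{"translation":[[0,0,0],[0,0,0],[0,0,0],[0,0,0],[0,0,0]],"turn":[[0,0,-0.05307],[0,0,-0.05307],[0,0,-0.05307],[0,0,-0.05307],[0,0,-0.05307]],"grip":[0,0,0,0,0]}' 
python3 -m creep '{"translation":[[0,0,0],[0,0,0],[0,0,0],[0,0,0],[0,0,0]],"turn":[[0,0,-0.05307],[0,0,-0.05307],[0,0,-0.05307],[0,0,-0.05307],[0,0,-0.05307]],"grip":[0,0,0,0,0]}' 
python3 - <<'E'
from cell import env
from h import *
o=env.get_obs();print(np.round(o["qpos"],1))
R=cv2.Rodrigues(np.zeros(3))[0]
from scipy.spatial.transform import Rotation as Ro
R=Ro.from_euler("xyz",o["tool_rot"],degrees=True).as_matrix()
print(R.T@(np.array([.4977,.1406,.2])-o["tool_pos"])/.08)
E
```

```text
time_s: 4.9
tool_pos: [0.6038, -0.1901, 0.1965]
tool_rot: [-179.8, 0.0, 65.1]
force: [-0.0, 0.5, -2.0]
grip_width: 0.0238
grasp_force: 40.0
time_s: 5.52
tool_pos: [0.6038, -0.1901, 0.1966]
tool_rot: [-179.8, -0.2, 112.9]
force: [0.6, 0.5, -2.6]
grip_width: 0.0239
grasp_force: 40.0
time_s: 6.15
tool_pos: [0.6038, -0.1901, 0.1967]
tool_rot: [180.0, -0.2, 160.6]
force: [0.4, 0.4, -1.8]
grip_width: 0.0236
grasp_force: 40.0
[ 48.   22.4 -42.4  86.4  15.2  77.4  74.9]
[ 2.62204901  3.46045395 -0.03154472]
```

```bash

python3 -m creep '{"translation":[[0,0,-0.4],[0.375,0.494,0],[0.375,0.494,0],[0.375,0.494,0],[0.375,0.494,0]],"turn":[[0,0,0],[0,0,0],[0,0,0],[0,0,0],[0,0,0]],"grip":[0,0,0,0,0]}' 
python3 -m creep '{"translation":[[0.375,0.494,0],[0.375,0.494,0],[0.375,0.494,0],[0,0,0],[0,0,0]],"turn":[[0,0,0],[0,0,0],[0,0,0],[0,0,0],[0,0,0]],"grip":[0,0,0,0,0]}' 
python3 - <<'E'
from cell import env
from h import *
o=env.get_obs();print(np.round(o["qpos"],1),o["tool_pos"],o["tool_rot"],o["force"])
c=env.read_camera("wrist"); np.savez("w2.npz",**c); cv2.imwrite("pics/w2.png",c["frame"][:,:,::-1])
W=cloud(c);Z=W[...,2];f=c["frame"].astype(int)
R=cv2.Rodrigues(c["rvec"])[0];print("cam",-R.T@np.ravel(c["tvec"]))
m=(np.hypot(W[...,0]-.526,W[...,1]-.130)<.16)
print(rect(W[m&(abs(Z-.008)<.004)&(f.max(-1)<70)]))
a=np.radians(-19.7);d=np.array([np.cos(a),np.sin(a)]);r=W[...,:2]-[.4977,.1406];X=r@d;Y=r@[-d[1],d[0]]
k=(abs(Z-.054)<.006)&(abs(X)<.07)&(abs(Y)<.06); 
n,l,s,cc=cv2.connectedComponentsWithStats(k.astype(np.uint8))
for i in range(1,n):
    if s[i,4]>15: q=l==i; print(s[i,4],cc[i].round(),X[q].min(),X[q].max(),Y[q].min(),Y[q].max())
E
```

```text
time_s: 6.78
tool_pos: [0.5436, 0.0002, 0.229]
tool_rot: [-180.0, -0.2, 160.3]
force: [0.7, 0.5, -2.1]
grip_width: 0.024
grasp_force: 40.0
time_s: 7.4
tool_pos: [0.5, 0.1398, 0.2297]
tool_rot: [-179.9, -0.1, 160.3]
force: [0.6, -0.7, -1.4]
grip_width: 0.0237
grasp_force: 40.0
[ 33.8   6.5 -55.4  99.3   5.5  77.2  47.6] [0.49999645 0.13984441 0.22965844] [-1.79903242e+02 -7.92862097e-02  1.60306405e+02] [ 0.55548531 -0.67560377 -1.40414916]
cam [0.42928019 0.16692444 0.39195481]
(array([508.4, 138.8]), array([214.5, 150. ]), -19.7)
193 [237. 136.] -0.05096632610647699 -0.031437804295996685 -0.030968881253131447 -0.008714912062737301
193 [278. 136.] -0.05096604506540331 -0.03118620397524939 0.013270282554877218 0.035782849959409065
```

View pics/w2.png

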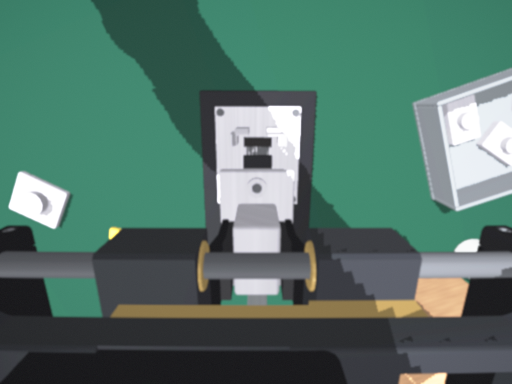

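The wrist view shows the casting held square at (255,200), with the nest guides at (237,136) and (278,136). I compare the held plate with the nest in this same view.

```bash
python3 - <<'E'
from h import *
c=dict(np.load("w2.npz"));W=cloud(c);Z=W[...,2];f=c["frame"].astype(int)
a=np.radians(-19.7);d=np.array([np.cos(a),np.sin(a)]);
def fr(W): r=W[...,:2]-[.4977,.1406];return r@d,r@[-d[1],d[0]]
X,Y=fr(W); print("tcp in nest",fr(np.array([.5000,.1398])))
k=(abs(Z-.2224)<.006)&(abs(X)<.06)&(abs(Y)<.05)
print("plate",X[k].min(),X[k].max(),Y[k].min(),Y[k].max(),np.median(Z[k]),rect(W[k]))
k=(abs(Z-.2484)<.006)&(abs(X)<.06)&(abs(Y)<.05)
if k.any(): print("bosstop",X[k].min(),X[k].max(),Y[k].min(),Y[k].max(),np.median(Z[k]))
k=(abs(Z-.008)<.004)&(f.max(-1)<70)&(X<0)
for lo in(-.09,-.08,-.07):
  q=k&(abs(X-lo)<.005);print("base Y",Y[q].min(),Y[q].max())
q=k&(abs(Y)<.06);print("base X min",X[q].min(), np.percentile(X[q],1))
k=(abs(X)<.03)&(abs(Y)<.03)&(f.max(-1)<70)&(abs(Z-.04)<.004);print("lifter",X[k].min(),X[k].max(),Y[k].min(),Y[k].max(),np.median(Z[k]))
c=dict(np.load("top0.npz"));W=cloud(c);X,Y=fr(W);Z=W[...,2]
k=(abs(Z-.054)<.008)&(abs(X)<.06)&(abs(Y)<.06)
print("top guides",X[k].min(),X[k].max(),Y[k].min(),Y[k].max())
E
```

```text
tcp in nest (np.float64(0.002435058459806174), np.float64(2.2142658523471056e-05))
plate -0.03774964544986373 0.041603552557662626 -0.021698468357087244 0.024455021947515674 0.2229807405448046 (array([500. , 141.3]), array([79.3, 46.1]), -19.5)
bosstop -0.017938286683757704 -0.006801894497699056 -0.019703198626648977 0.022488200801715534 0.2488538616851739
base Y -0.07274639488524724 0.008146918614222141
base Y -0.07191802063882949 0.01330697123830713
base Y -0.07225457732432454 -0.055332056956092196
base X min -0.0965669624725754 -0.09648362718567136
lifter -0.01818203969421025 -0.004254982827850808 -0.013213432944272463 0.018029567387675003 0.039293939360679715
top guides -0.05009190574535719 0.05041239437827085 -0.03299465850196561 0.03545354407218556
```

```bash

python3 -m creep '{"translation":[[0.034,0.0125,0.6],[0,0,0.6],[0,0,0.6],[0,0,0.05],[0,0,0]],"turn":[[0,0,0],[0,0,0],[0,0,0],[0,0,0],[0,0,0]],"grip":[0,0,0,0,0]}' 
python3 - <<'E'
from cell import env
from h import *
o=env.get_obs();print(o["tool_pos"],o["tool_rot"],o["force"])
a=np.radians(-19.7);d=np.array([np.cos(a),np.sin(a)])
for n in("wrist",):
    c=env.read_camera(n); np.savez("w3.npz",**c); cv2.imwrite("pics/w3.png",c["frame"][:,:,::-1])
    W=cloud(c);Z=W[...,2];r=W[...,:2]-[.4977,.1406];X=r@d;Y=r@[-d[1],d[0]]
    zp=o["tool_pos"][2]-.0073
    k=(abs(Z-zp)<.004)&(abs(X)<.06)&(abs(Y)<.05); print("plate",X[k].min(),X[k].max(),Y[k].min(),Y[k].max())
    k=(abs(Z-.0545)<.004)&(abs(X)<.07)&(abs(Y)<.06); print("guide",X[k].min(),X[k].max(),Y[k].min(),Y[k].max(),k.sum())
E
```

```text
time_s: 8.07
tool_pos: [0.4993, 0.1421, 0.0837]
tool_rot: [180.0, 0.0, 160.2]
force: [0.4, 0.1, -1.6]
grip_width: 0.0235
grasp_force: 40.0
[0.4993084  0.142069   0.08373933] [1.79958014e+02 2.41703552e-02 1.60218971e+02] [ 0.39195556  0.13297486 -1.60388126]
plate -0.039179924226035105 0.03955602349650407 -0.01986435483581043 0.0263681502366283
guide -0.05173525361848234 -0.03100179585573782 -0.031253495596690294 0.035739493327426305 909
```

View pics/w3.png

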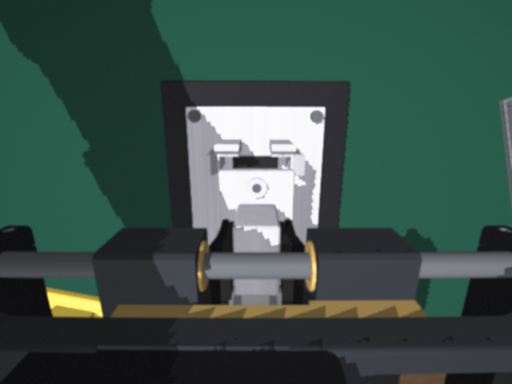

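The view shows the plate (220–294, 168) centred between the guides, about 1 mm off. I correct that and lower.

```bash

python3 -m creep '{"translation":[[0.0175,-0.0125,0],[0,0,0.1],[0,0,0.1],[0,0,0.08],[0,0,0]],"turn":[[0,0,0],[0,0,0],[0,0,0],[0,0,0],[0,0,0]],"grip":[0,0,0,0,0]}' 
python3 -m creep '{"translation":[[0,0,0.025],[0,0,0.025],[0,0,0]],"turn":[[0,0,0],[0,0,0],[0,0,0]],"grip":[0,0,0]}'
```

```text
time_s: 8.75
tool_pos: [0.4961, 0.1419, 0.0596]
tool_rot: [-180.0, -0.1, 160.3]
force: [0.5, -0.2, -2.5]
grip_width: 0.0234
grasp_force: 40.0
time_s: 9.12
tool_pos: [0.4967, 0.142, 0.0564]
tool_rot: [-180.0, -0.0, 160.3]
force: [-0.3, -0.3, -2.0]
grip_width: 0.0236
grasp_force: 40.0
```

```bash

python3 -m creep '{"translation":[[0,0,0.02],[0,0,0.0]],"turn":[[0,0,0],[0,0,0]],"grip":[0,0]}'
python3 -m creep '{"translation":[[0,0,0.02],[0,0,0.0]],"turn":[[0,0,0],[0,0,0]],"grip":[0,0]}'
```

```text
time_s: 9.38
tool_pos: [0.4967, 0.142, 0.0547]
tool_rot: [-180.0, -0.0, 160.3]
force: [-0.6, -1.2, -1.8]
grip_width: 0.0236
grasp_force: 40.0
time_s: 9.62
tool_pos: [0.4969, 0.142, 0.0538]
tool_rot: [-180.0, 0.0, 160.3]
force: [-1.5, 0.1, 4.6]
grip_width: 0.0235
grasp_force: 40.0
```

```bash

python3 -m creep '{"translation":[[0,0,0],[0,0,0],[0,0,0],[0,0,0],[0,0,0]],"turn":[[0,0,0],[0,0,0],[0,0,0],[0,0,0],[0,0,0]],"grip":[0.5,0.5,0.5,0.5,0.5]}'
python3 -m creep '{"translation":[[0,0,-0.1],[0,0,-0.3],[0,0,-0.3],[0,0,0],[0,0,0]],"turn":[[0,0,0],[0,0,0],[0,0,0],[0,0,0],[0,0,0]],"grip":[0.5,0.5,0.5,0,0]}'
python3 -m creep '{"translation":[[0,0,0],[0,0,0],[0,0,0],[0,0,0],[0,0,0]],"turn":[[0,0,0],[0,0,0],[0,0,0],[0,0,0],[0,0,0]],"grip":[0,0,0,0,0]}'
python3 - <<'E'
from cell import env
from h import *
o=env.get_obs();print(o["tool_pos"],o["tool_rot"],o["force"],o["grip_width"])
a=np.radians(-19.7);d=np.array([np.cos(a),np.sin(a)])
c=env.read_camera("scene");cv2.imwrite("pics/s4.png",cv2.resize(c["frame"][110:240,280:420,::-1],(700,560)))
for n,c in(("scene",c),("wrist",env.read_camera("wrist"))):
    W=cloud(c);Z=W[...,2];r=W[...,:2]-[.4977,.1406];X=r@d;Y=r@[-d[1],d[0]]
    for nm,z in(("plate",.0465),("boss",.0845)):
        k=(abs(Z-z)<.003)&(abs(X)<.045)&(abs(Y)<.028)
        if k.any(): print(n,nm,X[k].min(),X[k].max(),Y[k].min(),Y[k].max(),Z[k].mean(),np.polyfit(X[k],Z[k],1),k.sum())
E
```

```text
time_s: 10.25
tool_pos: [0.4967, 0.142, 0.0532]
tool_rot: [-180.0, -0.0, 160.3]
force: [0.5, 0.3, 0.2]
grip_width: 0.0435
grasp_force: 0.0
time_s: 10.88
tool_pos: [0.4965, 0.1417, 0.1089]
tool_rot: [-180.0, -0.0, 160.3]
force: [-0.6, 0.3, -0.5]
grip_width: 0.0305
grasp_force: 0.0
time_s: 11.5
tool_pos: [0.4967, 0.142, 0.1092]
tool_rot: [-180.0, -0.0, 160.3]
force: [1.0, 0.8, -1.2]
grip_width: 0.0007
grasp_force: 0.0
[0.49671558 0.14201412 0.10919873] [-1.79996890e+02 -4.01026892e-03  1.60296209e+02] [ 0.96218771  0.80517984 -1.17947264] 0.000705252637678523
scene plate -0.04451404258866511 0.044817076743448724 -0.02772847385460326 0.02737141453567659 0.046936367711603595 [0.00084026 0.04692991] 189
scene boss -0.01981565023410714 0.02230672232740611 -0.01338837411094738 0.010297550152684697 0.08506410781059312 [0.00695499 0.08504685] 93
wrist plate -0.04468537366016129 0.019722290714208827 -0.024534994139885646 0.027969658161530235 0.04708006441563163 [-0.00431686  0.04699635] 2440
wrist boss -0.02142507396660021 0.0033461862308582094 -0.009244347246001813 0.014058368269723856 0.08487199779478204 [0.02691947 0.08519435] 946
```

View pics/s4.png

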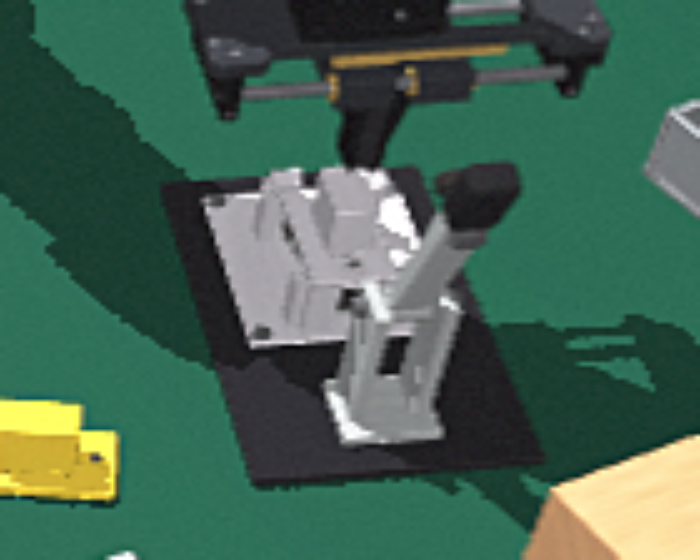

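The casting sits level on the lifter with the closed fingers over the boss. Next I press down in small steps.

```bash

python3 -m creep '{"translation":[[0,0,0.15],[0,0,0.13],[0,0,0],[0,0,0.02],[0,0,0]],"turn":[[0,0,0],[0,0,0],[0,0,0],[0,0,0],[0,0,0]],"grip":[0,0,0,0,0]}'
python3 -m creep '{"translation":[[0,0,0.0125],[0,0,0.0125],[0,0,0]],"turn":[[0,0,0],[0,0,0],[0,0,0]],"grip":[0,0,0]}'
python3 -m creep '{"translation":[[0,0,0.0125],[0,0,0.0125],[0,0,0]],"turn":[[0,0,0],[0,0,0],[0,0,0]],"grip":[0,0,0]}'
```

```text
time_s: 12.22
tool_pos: [0.4966, 0.142, 0.0852]
tool_rot: [-180.0, -0.0, 160.3]
force: [-0.5, 0.5, -0.8]
grip_width: 0.0004
grasp_force: 0.0
time_s: 12.6
tool_pos: [0.497, 0.1421, 0.0842]
tool_rot: [-180.0, 0.0, 160.3]
force: [-2.7, -1.1, 5.7]
grip_width: 0.0002
grasp_force: 3.3
time_s: 12.98
tool_pos: [0.4971, 0.1421, 0.0823]
tool_rot: [-180.0, 0.0, 160.3]
force: [-2.5, -0.7, 7.2]
grip_width: 0.0002
grasp_force: 3.7
```

```bash

python3 -m creep '{"translation":[[0,0,0.0125],[0,0,0.0125],[0,0,0]],"turn":[[0,0,0],[0,0,0],[0,0,0]],"grip":[0,0,0]}' | sed -n '2p;4p'
python3 -m creep '{"translation":[[0,0,0.0125],[0,0,0.0125],[0,0,0]],"turn":[[0,0,0],[0,0,0],[0,0,0]],"grip":[0,0,0]}'| sed -n '2p;4p'
```

```text
tool_pos: [0.4971, 0.1421, 0.0803]
force: [-2.6, -1.6, 7.3]
tool_pos: [0.497, 0.1421, 0.0783]
force: [-2.2, -0.8, 8.0]
```

```bash

python3 -m creep '{"translation":[[0,0,0.015],[0,0,0]],"turn":[[0,0,0],[0,0,0]],"grip":[0,0]}'| sed -n '2p;4p'
```

```text
tool_pos: [0.4971, 0.1421, 0.0771]
force: [-2.7, -0.8, 8.1]
```

```bash

python3 -m creep '{"translation":[[0,0,0.015],[0,0,0]],"turn":[[0,0,0],[0,0,0]],"grip":[0,0]}'| sed -n '2p;4p'
```

```text
tool_pos: [0.497, 0.1421, 0.0759]
force: [-2.7, 0.2, 6.9]
```

```bash

python3 -m creep '{"translation":[[0,0,0.015],[0,0,0.010],[0,0,0]],"turn":[[0,0,0],[0,0,0],[0,0,0]],"grip":[0,0,0]}'| sed -n '2p;4p'
```

```text
tool_pos: [0.497, 0.1422, 0.0739]
force: [-2.5, -1.3, 8.1]
```

```bash

python3 -m creep '{"translation":[[0,0,0.015],[0,0,0.010],[0,0,0]],"turn":[[0,0,0],[0,0,0],[0,0,0]],"grip":[0,0,0]}'| sed -n '2p;4p'
```

```text
tool_pos: [0.497, 0.1421, 0.0719]
force: [-2.0, -1.7, 7.9]
```

```bash

python3 -m creep '{"translation":[[0,0,0.015],[0,0,0.010],[0,0,0]],"turn":[[0,0,0],[0,0,0],[0,0,0]],"grip":[0,0,0]}'| sed -n '2p;4p'
```

```text
tool_pos: [0.4971, 0.1421, 0.0699]
force: [-2.6, -0.8, 7.2]
```

```bash

python3 -m creep '{"translation":[[0,0,0.015],[0,0,0]],"turn":[[0,0,0],[0,0,0]],"grip":[0,0]}'| sed -n '2p;4p'
```

```text
tool_pos: [0.4971, 0.1421, 0.0687]
force: [-1.7, -1.3, 8.4]
```

```bash

python3 -m creep '{"translation":[[0,0,0.015],[0,0,0.01],[0,0,0]],"turn":[[0,0,0],[0,0,0],[0,0,0]],"grip":[0,0,0]}'| sed -n '2p;4p'
```

```text
tool_pos: [0.4972, 0.1422, 0.0677]
force: [-6.0, -2.3, 16.1]
```

```bash

python3 -m creep '{"translation":[[0,0,0.015],[0,0,0]],"turn":[[0,0,0],[0,0,0]],"grip":[0,0]}'| sed -n '2p;4p'
```

```text
tool_pos: [0.4974, 0.1423, 0.0674]
force: [-6.8, -2.2, 22.3]
```

```bash

python3 -m creep '{"translation":[[0,0,0.005],[0,0,0],[0,0,0]],"turn":[[0,0,0],[0,0,0],[0,0,0]],"grip":[0,0,0]}'| sed -n '2p;4p'
python3 -m creep '{"translation":[[0,0,-0.2],[0,0,-0.6],[0,0,-0.7],[0,0,-0.7],[0,0,-0.6]],"turn":[[0,0,0],[0,0,0],[0,0,0],[0,0,0],[0,0,0]],"grip":[0,0,0,0,0]}'
python3 - <<'E'
from cell import env
from h import *
o=env.get_obs();print(o["tool_pos"],o["tool_rot"],o["force"])
a=np.radians(-19.7);d=np.array([np.cos(a),np.sin(a)])
for n in("scene","wrist","top"):
    c=env.read_camera(n)
    W=cloud(c);Z=W[...,2];r=W[...,:2]-[.4977,.1406];X=r@d;Y=r@[-d[1],d[0]];f=c["frame"].max(-1)
    k=(abs(X)<.022)&(abs(Y)<.014)&(Z>.05)&(Z<.1)&(f>70)
    if k.sum()>5: print(n,"boss",X[k].min(),X[k].max(),Y[k].min(),Y[k].max(),np.median(Z[k]))
    k=(X>.09)&(X<.18)&(abs(Y)<.03)&(Z>.205)&(Z<.258)
    if k.sum()>5: print(n,"end",X[k].min(),X[k].max(),Y[k].min(),Y[k].max(),Z[k].max())
E
```

```text
tool_pos: [0.4974, 0.1422, 0.0674]
force: [-9.1, -3.7, 25.9]
time_s: 17.23
tool_pos: [0.4968, 0.1422, 0.2906]
tool_rot: [180.0, 0.1, 160.3]
force: [0.5, 0.5, 0.4]
grip_width: 0.0006
grasp_force: 0.0
[0.496825   0.14222747 0.29059768] [1.79984090e+02 1.22953066e-01 1.60302247e+02] [0.53097738 0.48748195 0.41419737]
scene boss -0.021745733179251225 0.02189313338625902 -0.013733562736019146 0.011086505129649461 0.0664274777091953
scene end 0.11464376389189089 0.16384803099504508 -0.01533359624631395 0.011060037620338357 0.24578781012076253
wrist boss -0.021311815854740214 0.018940077991342168 -0.00923018306362912 0.013337898735774997 0.06760064432308766
wrist end 0.11324696704419332 0.12086277600747318 -0.005912843373230631 0.009709258119933086 0.21222330798695688
top boss -0.019792379053598787 0.01977092095569359 -0.012386256075670852 0.012181279192373709 0.06712408746372932
top end 0.11423597080173195 0.16168998808085752 -0.013396728589621074 0.010511518784166151 0.2467674912426571
```

The casting is seated, with the boss top at 67 mm. I go over the clamp and come down behind it.

```bash

python3 -m creep '{"translation":[[-0.5,0,0],[-0.5,0,0],[-0.5,0,0],[-0.5,0,0],[-0.5,0,0]],"turn":[[0,0,0],[0,0,0],[0,0,0],[0,0,0],[0,0,0]],"grip":[0,0,0,0,0]}'
python3 -m creep '{"translation":[[0,0,0],[0,0,0.4],[0,0,0.4],[0,0,0.25],[0,0,0]],"turn":[[0,0,0],[0,0,0],[0,0,0],[0,0,0],[0,0,0]],"grip":[0,0,0,0,0]}'
python3 - <<'E'
from cell import env
import cv2
cv2.imwrite("pics/s5.png",cv2.resize(env.read_camera("scene")["frame"][80:240,280:440,::-1],(560,560)))
E
```

```text
time_s: 18.0
tool_pos: [0.6856, 0.074, 0.2858]
tool_rot: [-179.9, -0.1, 160.3]
force: [0.7, 0.2, 0.5]
grip_width: 0.0001
grasp_force: 0.0
time_s: 18.62
tool_pos: [0.6835, 0.0744, 0.2022]
tool_rot: [-179.9, -0.2, 160.3]
force: [-0.0, -0.9, -0.2]
grip_width: 0.0008
grasp_force: 0.0
```

View pics/s5.png

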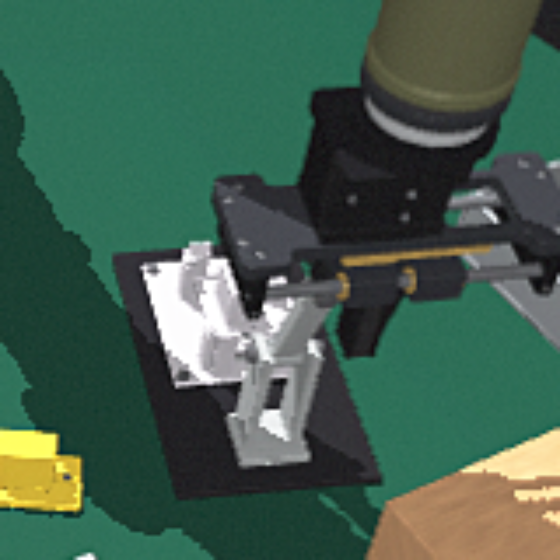

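```bash

python3 -m creep '{"translation":[[0.1,0,0],[0.1,0,0],[0.1,0,0],[0.1,0,0],[0.1,0,0]],"turn":[[0,0,0],[0,0,0],[0,0,0],[0,0,0],[0,0,0]],"grip":[0,0,0,0,0]}'
python3 -m creep '{"translation":[[0.1,0,0],[0.1,0,0],[0.1,0,0]],"turn":[[0,0,0],[0,0,0],[0,0,0]],"grip":[0,0,0]}'
```

```text
time_s: 19.3
tool_pos: [0.6472, 0.0881, 0.2045]
tool_rot: [180.0, 0.1, 160.3]
force: [1.1, -1.3, 1.7]
grip_width: 0.0007
grasp_force: 0.6
time_s: 19.68
tool_pos: [0.6241, 0.0964, 0.2039]
tool_rot: [-180.0, -0.0, 160.3]
force: [0.3, -1.1, 1.6]
grip_width: 0.0006
grasp_force: 0.4
```

```bash

python3 -m creep '{"translation":[[0.1,0,0],[0.1,0,0],[0.1,0,0],[0.1,0,0]],"turn":[[0,0,0],[0,0,0],[0,0,0],[0,0,0]],"grip":[0,0,0,0]}'
python3 - <<'E'
from cell import env
from h import *
a=np.radians(-19.7);d=np.array([np.cos(a),np.sin(a)])
c=env.read_camera("top");cv2.imwrite("pics/t6.png",cv2.resize(c["frame"][100:270,80:250,::-1],(510,510)))
E
```

```text
time_s: 20.18
tool_pos: [0.5939, 0.1072, 0.2039]
tool_rot: [-180.0, -0.0, 160.3]
force: [-0.9, 0.2, 0.1]
grip_width: 0.0001
grasp_force: 0.1
```

View pics/t6.png

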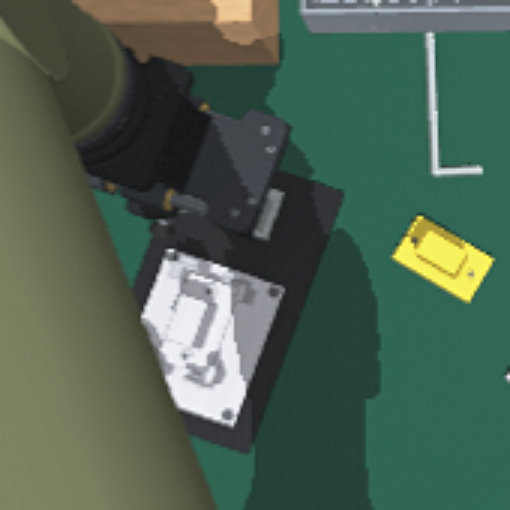

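The arm hides the clamp here and the forces stay small, so I keep pushing.

```bash

python3 -m creep '{"translation":[[0.1,0,0],[0.1,0,0],[0.1,0,0],[0.1,0,0],[0.05,0,0]],"turn":[[0,0,0],[0,0,0],[0,0,0],[0,0,0],[0,0,0]],"grip":[0,0,0,0,0]}'
python3 - <<'E'
from cell import env
from h import *
a=np.radians(-19.7);d=np.array([np.cos(a),np.sin(a)])
c=env.read_camera("scene");cv2.imwrite("pics/s7.png",cv2.resize(c["frame"][80:240,280:440,::-1],(560,560)))
E
```

```text
time_s: 20.85
tool_pos: [0.5602, 0.1193, 0.2041]
tool_rot: [-180.0, 0.0, 160.3]
force: [0.3, -0.1, 0.0]
grip_width: 0.0
grasp_force: 0.0
```

View pics/s7.png

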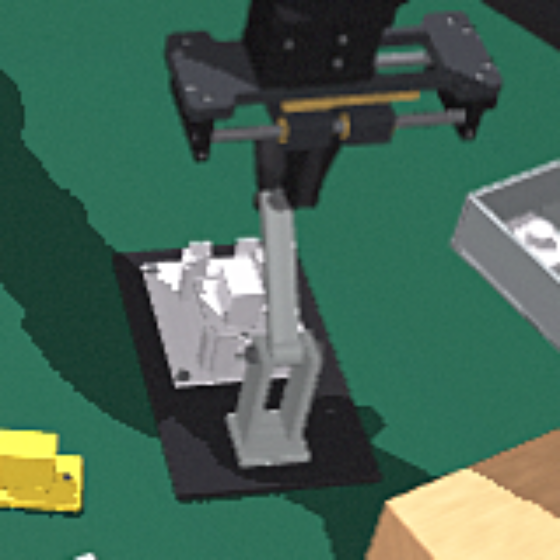

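The clamp arm has tipped forward, its tip near (275,200). I give it a little more and then retreat.

```bash

python3 -m creep '{"translation":[[0.1,0,0],[0.1,0,0],[0.05,0,0],[-0.2,0,0],[-0.5,0,0]],"turn":[[0,0,0],[0,0,0],[0,0,0],[0,0,0],[0,0,0]],"grip":[0,0,0,0,0]}'|sed -n '2p;4p'
python3 -m creep '{"translation":[[0,0,-0.7],[0,0,-0.7],[-0.6,0,0],[-0.6,0,0],[0,0,0]],"turn":[[0,0,0],[0,0,0],[0,0,0],[0,0,0],[0,0,0]],"grip":[0,0,0,0,0]}'
for i in 1 2 3 ; do :; done
python3 -m creep '{"translation":[[0,0,0],[0,0,0],[0,0,0],[0,0,0],[0,0,0]],"turn":[[0,0,0],[0,0,0],[0,0,0],[0,0,0],[0,0,0]],"grip":[0,0,0,0,0]}' >/dev/null
python3 -m creep '{"translation":[[0,0,0],[0,0,0],[0,0,0],[0,0,0],[0,0,0]],"turn":[[0,0,0],[0,0,0],[0,0,0],[0,0,0],[0,0,0]],"grip":[0,0,0,0,0]}' >/dev/null
python3 -m creep '{"translation":[[0,0,0],[0,0,0],[0,0,0],[0,0,0],[0,0,0]],"turn":[[0,0,0],[0,0,0],[0,0,0],[0,0,0],[0,0,0]],"grip":[0,0,0,0,0]}' |head -1
python3 - <<'E'
from cell import env
from h import *
a=np.radians(-19.7);d=np.array([np.cos(a),np.sin(a)])
c=env.read_camera("scene");cv2.imwrite("pics/s8.png",cv2.resize(c["frame"][80:240,280:440,::-1],(560,560)))
for n,c in(("scene",c),("wrist",env.read_camera("wrist"))):
    W=cloud(c);Z=W[...,2];r=W[...,:2]-[.4977,.1406];X=r@d;Y=r@[-d[1],d[0]]
    k=(X>-.07)&(X<.1)&(abs(Y-.002)<.008)&(Z>.085)&(Z<.16); print(n,k.sum(),X[k].min(),X[k].max(),np.polyfit(X[k],Z[k],1))
E
```

```text
tool_pos: [0.5956, 0.1069, 0.2048]
force: [0.9, 0.6, 0.6]
time_s: 22.15
tool_pos: [0.6885, 0.0703, 0.3122]
tool_rot: [-180.0, -0.2, 159.9]
force: [0.3, -1.0, 0.3]
grip_width: 0.0003
grasp_force: 0.0
time_s: 24.02
scene 222 -0.04472695376968674 0.09959376757254693 [-0.01006829  0.10329859]
wrist 1171 0.001110701268676083 0.0997915546888754 [0.01227508 0.10152253]
```

View pics/s8.png

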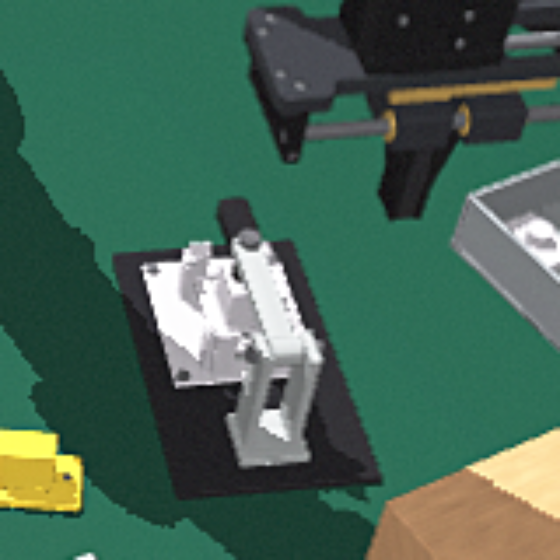

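The clamp arm lies level, from hinge (290,340) to grip (235,215), with its foot on the boss.

```bash

python3 -m creep '{"translation":[[0,0,0],[0,0,0],[0,0,0],[0,0,0],[0,0,0]],"turn":[[0,0,0],[0,0,0],[0,0,0],[0,0,0],[0,0,0]],"grip":[0,0,0,0,0]}' |head -1
python3 -c "
from cell import env
print(env.sign_off())"
```

```text
time_s: 24.75
the job is handed in; nothing more can be done
None
```

The job is handed in: the casting is seated on the support bars (pressed straight down to about 26 N at the wrist with the clamp open), the clamp is then closed with its foot on the boss, and I did not touch the other workpieces or tools. It took about 25 s.

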